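# Work the stuck clean-out plug out of the seeder header

## Task

The grey square clean-out plug is stuck tight in the port on top of the seeder's aluminium air header. Rock it from side to side while easing it straight up until it comes free, without lifting the header up off its dowels, then put the plug in the shallow steel parts tray and let go. Leave everything else where it is.

Things in the scene. Friction and masses are not known exactly. Their poses are not given: they have to be found in the camera images.
- plug: Grey plastic plug, 98 mm long, 0.13 kg; z up along it, x and y as the port's when seated. Origin on its axis, at the port's top face when seated. Shank 36 x 36 mm from z = -34 (flat foot) to +12; cap 46 x 46 mm from +12 to +20; grip tab from +20 to +64, 42 mm wide along x, 22 mm thick along y (pinch it across y, from above). Seated, its foot stands on the port's floor.
- plug_mid (a point): Middle of the plug's length, on its axis, 15 mm above the plug origin.
- port (a point): Centre of the port's mouth in the header's flat top, 95 mm above the table; z up, y along the header, x across. Port 42 mm (x) by 50 mm (y), 34 mm deep. Header: aluminium block 320 mm (y) x 90 x 65 mm on a blue saddle; a gauge stands on its top at y = +115 mm (64 mm high), a hose elbow at y = -115 mm (25 mm high). The saddle does not move.
- lips (a point): Centre between the two sprung rubber lips that squeeze the shank's +y and -y faces, on the port's axis, 9 mm below its mouth (axes as the port's). Each presses with about 37 N; friction holds the plug, and a straight pull of 20 N lifts the header long before it slides (35 to 55 N). The lips let go once the plug has risen about 26 mm; its foot leaves the port at 34 mm.
- rock (a point): Same point as the lips: rock the plug about the x axis here, tab towards +y then -y; room for 0.2 rad each way. Each swing lets one side climb past its lip while the other holds, with hardly any net pull, if it raises the plug by less than 18 mm per radian swung. The first tilt from upright, foot on the floor, lifts it 18 mm per radian.
- header (a joint): Height of the header above its rest on the saddle, m; 0 = fully down. It weighs 2 kg, is guided by two upright dowels and slides straight up (at most 30 mm) if pulled; it falls back by its weight.
- tray: Fixed shallow open steel parts tray, 130 mm (x) by 170 mm (y) outside, 25 mm high, walls and floor 3 mm. Origin at the centre of its underside on the table.
- bowl: Bystander: loose black plastic seed bowl, rim diameter 120 mm, 50 mm high; origin at the centre of its underside.
- jar: Bystander: loose jar with a steel cap, diameter 48 mm, 75 mm high; origin at the centre of its underside.
- wrench: Bystander: loose steel wrench 170 mm long lying on the table, along its x.
- brush: Bystander: loose brush 190 mm long lying on the table, along its x.
- can: Bystander: loose can, diameter 66 mm, 110 mm high, beyond the header; origin at the centre of its underside.
Not all that is in view belongs to the job. Leave any turquoise look-alike of the plug alone.

How it is judged (in metres and radians):
On the way, in this order (a step that is already met when the one before it is completed fails the run):
1. the plug is rocked over by 4 degrees or more while its shank is still in the port (angle between plug's own z axis and vertical above 0.07 rad and z of plug in the frame of port below 0.028 m and horizontal distance between plug and port below 0.02 m), for 0.03 s.
2. the plug is drawn right out of the port (z of plug in the frame of port above 0.036 m), for 0.1 s.
At the end, for the whole second after the job is handed in: The plug rests, standing or lying, inside the tray: its middle lies within the tray's walls (62 mm of the tray's centre along its x, 82 mm along its y) and lower than 58 mm above the table, at rest (under 20 mm/s); the header is down on its saddle (within 3 mm) (x of plug_mid in the frame of tray between -0.062 and 0.062 m and y of plug_mid in the frame of tray between -0.082 and 0.082 m and z of plug_mid in the frame of tray below 0.058 m and linear speed of plug below 0.02 m/s and value of joint header below 0.003 m); the robot touches nothing.
It fails at once if the header is lifted more than 6 mm off its saddle (value of joint header above 0.006 m).
It fails at once if a bystander (bowl, jar, wrench, brush or can) is moved more than 30 mm (distance of any of bowl, jar, wrench, brush, can from where it was at the start of the episode above 0.03 m).
It also fails if it takes over 48 s, if anything falls off the work surface, if the arm or the gripper's body presses on something with over 40 N, if the wrist force passes 120 N, or if a joint passes its speed limit or range.

## Robot

A 6-joint arm with a two-finger parallel gripper is mounted at the origin on the work surface. World frame = base frame: x ahead of the robot, y to its left, z up, the work surface at z = 0. Lengths are in m, angles in degrees, forces in N, time in s.
With the tool pointing down it reaches from about 0.3 to 0.75 m from the base axis. Payload 8.5 kg.
Tool frame: the origin (TCP) lies on the mounting face of the last link; the fingertips stand tip_extent ahead of it and the grasp point (between the pads) lies 155 mm ahead of it (tip_extent is the distance from the TCP to the fingertips, in m); z points along the fingers, y is the line along which they close (so a half turn about z gives the same grasp; the last joint's range is limited). The gripper opens to 85 mm and grips with 20 to 120 N. Pads are 22 mm wide; open, the fingers measure 114 mm over their backs; the gripper's body (76 mm by 85 mm) begins 54 mm behind the grasp point. The pads swing forward as they close: fully open they stand 13 mm farther back than shut.
Start: joints at [57.279, 21.807, 74.336, -0, 83.858, -12.336], TCP at [0.192, 0.516, 0.405] pointing down, gripper open.
Joint ranges: [-178.18, 178.18], [-50.72, 133.34], [12.68, 142.11], [-81.47, 261.47], [9.98, 163.14], [-165.26, 165.26]. Speed limits (degrees/s): [136.94, 136.94, 180, 180, 180, 180].

## Interface

Orientations are given as a 3x3 rotation matrix whose columns are the frame's x, y, z axes.
In Python, from rig import observe, get_image, camera_params, close_job, tip_extent gives the robot as it stands.
- The arm moves only by the shell command python3 -m creep 'ROWS' [FORCE]. ROWS is JSON, a list of rows, each an object with "jaw": the gripper's target within -1 to 1 (shut at 1, half-way at 0, fully open at -1); "travel": the shift along the world's x, y, z in mm, a list of three; "roll": the turn about the world's z in rad. A call has 1 to 12 rows; each row is the pose to reach, as a shift and turn from the pose commanded when the call began; what a row does not reach only later rows make up. A row lasts 1/10 s, in which the tool goes at most 50 mm and 8.59 degrees, less where a joint would pass 70% of its speed; a pose out of reach is approached as far as the arm can. A call with a gripper value outside its range is refused whole. The fingers move at their own pace and stop on an object; FORCE is the grip in N (left out, the last holds). Time passes only in rows, so rows that repeat a pose let the fingers close. It gives the time, the measured TCP pose, the force, the opening and the grip force at its end, in the units of the state.
- observe(): the state, without advancing time (a new reading comes with each control period).
- get_image(name): name is "side" or "top"; returns (picture, depth): 480x640x3 uint8, red, green, blue; 480x640 float32, m along the optical axis (not along the pixel's ray), 0 where there is no reading.
- camera_params(name): a dict with "mtx" (3x3 intrinsics, pixels), "extrinsics" (4x4, takes a point from camera to world coordinates). Camera axes: x right, y down, z forward; pixel columns grow to the right and rows downward; lengths in m; the calibration is good to about 2 mm. A picture is of the moment at which its call begins. camera_params takes no time and is no camera call.
- close_job(): hands the job in; it is judged then, once.
The state is a dict: "time_s": time; "q": joint angles; "qvel": joint speeds; "joint_efforts": joint torques, N m; "position": TCP position; "tool_rot": TCP orientation; "ft_force": force on the tool from outside, world axes, zero at the start; "wrist_torque": the same for the moment, N m; "grip_width": finger opening in m; "gripper_force": force on a finger pad.
Only numpy, scipy, OpenCV 4.12 (cv2) and the standard library are available. Lean on these libraries where they do the work, as an engineer would, in place of code of your own. Each camera call takes 0.05 s, during which the arm holds its last target. There are 200 camera calls.

## Working session

There is one attempt and no reset: what is moved stays moved. The work goes in short steps, Python scripts to look and compute and a shell command to move; the robot and the scene stay as the last step left them, time stands still between calls to the robot, and variables do not carry over. Pictures are saved under pics/ and viewed, at most 10 in all, crops included, and the job is handed in when it is done.

```bash
ls; mkdir -p pics
python3 - <<'E'
from rig import *
import cv2,numpy as np
s=observe();print({k:np.round(v,3).tolist() for k,v in s.items()},tip_extent() if callable(tip_extent) else tip_extent)
for n in("top","side"):
    p,d=get_image(n);np.savez(f"{n}0.npz",p=p,d=d);cv2.imwrite(f"pics/{n}0.png",p[:,:,::-1])
    c=camera_params(n);print(np.round(c["mtx"],1).tolist(),np.round(c["extrinsics"],3).tolist())
E
```

```text
pics
{'time_s': 0.0, 'q': [57.279, 21.84, 74.387, -0.0, 83.858, -12.337], 'qvel': [-0.023, 0.003, -0.038, 0.036, 0.028, -0.015], 'joint_efforts': [0.001, -44.844, -23.129, -0.0, 0.004, 0.0], 'position': [0.192, 0.516, 0.404], 'tool_rot': [[-0.937, 0.348, -0.001], [0.348, 0.937, -0.001], [0.0, -0.001, -1.0]], 'ft_force': [-0.018, 0.163, 0.524], 'wrist_torque': [0.077, -0.08, -0.02], 'gripper_force': 0.0, 'grip_width': 0.085} 0.1734
[[482.9, 0.0, 321.8], [0.0, 482.9, 248.5], [0.0, 0.0, 1.0]] [[-0.064, -0.977, 0.204, 0.372], [-0.998, 0.063, -0.008, 0.007], [-0.005, -0.204, -0.979, 1.162], [0.0, 0.0, 0.0, 1.0]]
[[457.9, 0.0, 320.0], [0.0, 457.9, 242.6], [0.0, 0.0, 1.0]] [[0.96, -0.142, 0.24, 0.405], [-0.279, -0.541, 0.793, -0.712], [0.017, -0.829, -0.559, 0.603], [0.0, 0.0, 0.0, 1.0]]
```

View pics/top0.png

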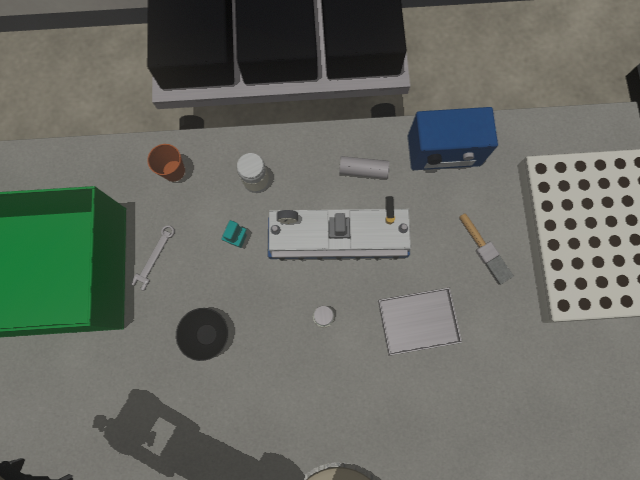

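View pics/side0.png

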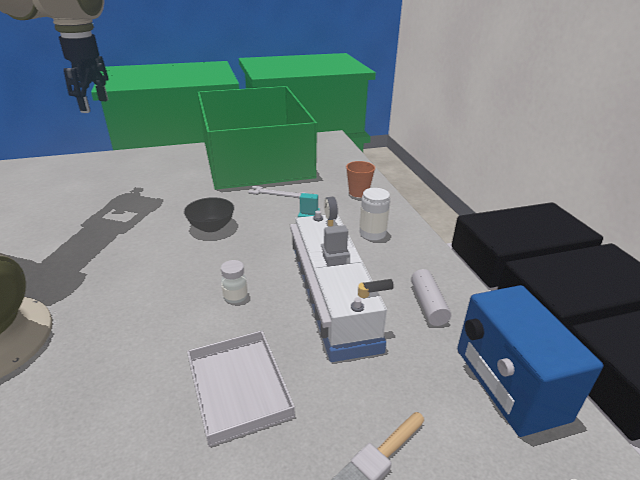

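The top view shows the header at (340,232) with the grey tab at about (340,222), the gauge on its left (world +y) and the hose elbow on its right. The tray is at (419,321) and the turquoise decoy at (235,234). The side view agrees. The moves can't tilt the tool, so I'll pinch the tab across x; the plug can then pivot between the pads while I swing along the header. First I'll locate everything by height.

```bash
cat > h.py <<'E'
from rig import *
import cv2,numpy as np
def cloud(n,d):
    c=camera_params(n);K=c["mtx"];E=np.array(c["extrinsics"])
    v,u=np.mgrid[:480,:640];P=np.stack([(u-K[0][2])/K[0][0]*d,(v-K[1][2])/K[1][1]*d,d],-1)
    return P@E[:3,:3].T+E[:3,3]
def rect(W,m):
    n,l,s,_=cv2.connectedComponentsWithStats(m.astype(np.uint8))
    for i in range(1,n):
        if s[i,4]>25:
            p=W[l==i];r=cv2.minAreaRect((p[:,:2]*1000).astype(np.float32))
            print(s[i].tolist(),np.round(np.median(p,0)*1000,1),"rect",np.round(r[0],1),np.round(r[1],1),round(r[2],1))
E
python3 - <<'E'
from h import *
for n in("top","side"):
    W=cloud(n,np.load(n+"0.npz")["d"]);z=W[...,2]
    box=(W[...,0]>.25)&(W[...,0]<.75)&(abs(W[...,1])<.33)
    for nm,a,b in(("hdr",.086,.104),("tabtop",.152,.168),("tray",.019,.031)):
        print(n,nm);rect(W,box&(z>a)&(z<b))
E
```

```text
top hdr
[268, 209, 142, 47, 4894] [628.2 -51.7  96.4] rect [630.7 -43. ] [319.9 106.6] 86.5
[222, 220, 16, 20, 192] [649.6 203.3  98.6] rect [650.4 204. ] [23.4 41.8] 63.0
top tabtop
[278, 210, 18, 10, 140] [660.9  70.4 157.9] rect [661.3  70.2] [37.3 19.3] 89.5
[335, 213, 10, 20, 192] [635.4 -42.8 159.9] rect [635.7 -42.9] [19.6 41.1] 85.6
top tray
[402, 288, 44, 9, 68] [ 487.8 -234.7   25.9] rect [ 487.7 -235.2] [  3.4 104.8] 6.3
[397, 288, 65, 66, 204] [ 377.6 -296.1   25.8] rect [ 389.3 -261.6] [ 99.1 194.7] 47.0
[379, 297, 17, 58, 116] [ 421.8 -136.8   25.8] rect [ 416.7 -141.9] [ 37.5 131.3] 84.7
[184, 313, 41, 43, 489] [424.  293.3  24.5] rect [423.6 283. ] [94.2 96.2] 87.6
side hdr
[300, 193, 18, 9, 138] [650.8 198.   94.7] rect [651.3 201.7] [25.9 41.9] 68.2
[296, 215, 92, 107, 4194] [ 624.4 -102.1   93.3] rect [636.9 -44.9] [321.2  95.9] 87.0
side tabtop
[326, 196, 10, 9, 67] [661.6  65.3 155.8] rect [662.4  71. ] [34.5 18.4] 72.9
[324, 225, 24, 11, 188] [635.3 -47.7 156.6] rect [636.5 -44. ] [24.7 42.6] 89.6
side tray
[190, 205, 40, 14, 203] [428.1 319.   24.3] rect [425.8 309.3] [42.  94.6] 89.0
[190, 220, 40, 10, 98] [422.3 236.6  26.7] rect [420.7 242.7] [30.5 91. ] 84.7
[222, 285, 26, 12, 124] [447.2 -15.2  24.5] rect [447.6  -8.9] [25.4 48.5] 88.7
[188, 331, 106, 107, 878] [ 422.3 -243.    22.7] rect [ 423.2 -218.4] [131.5 174.1] 6.2
[326, 337, 60, 18, 568] [ 623.2 -209.2   27.6] rect [ 625.6 -207.3] [ 29.8 101.8] 75.6
```

```bash
python3 -m creep '[{"jaw":-1,"travel":[220,-280,0],"roll":-0.64},{"jaw":-1,"travel":[220,-280,0],"roll":-0.64},{"jaw":-1,"travel":[444,-560,0],"roll":-1.276},{"jaw":-1,"travel":[444,-560,0],"roll":-1.276},{"jaw":-1,"travel":[444,-560,0],"roll":-1.276},{"jaw":-1,"travel":[444,-560,0],"roll":-1.276},{"jaw":-1,"travel":[444,-560,0],"roll":-1.276},{"jaw":-1,"travel":[444,-560,0],"roll":-1.276},{"jaw":-1,"travel":[444,-560,0],"roll":-1.276},{"jaw":-1,"travel":[444,-560,0],"roll":-1.276},{"jaw":-1,"travel":[444,-560,0],"roll":-1.276},{"jaw":-1,"travel":[444,-560,0],"roll":-1.276}]'
python3 -m creep '[{"jaw":-1,"travel":[0,0,0],"roll":0},{"jaw":-1,"travel":[0,0,0],"roll":0}]'
```

```text
time_s: 1.3
position: [0.5652, 0.0434, 0.4044]
tool_rot: [[0.061, 0.998, -0.001], [0.998, -0.061, 0.0], [0.0, -0.001, -1.0]]
ft_force: [0.3, 1.0, -0.4]
grip_width: 0.0849
gripper_force: 0.0
time_s: 1.5
position: [0.5646, 0.0445, 0.4039]
tool_rot: [[0.063, 0.998, -0.002], [0.998, -0.063, 0.0], [0.0, -0.002, -1.0]]
ft_force: [-0.0, -0.0, 0.2]
grip_width: 0.0853
gripper_force: 0.0
```

```bash
python3 -m creep '[{"jaw":-1,"travel":[35,-44,0],"roll":0},{"jaw":-1,"travel":[71.5,-88,0],"roll":0},{"jaw":-1,"travel":[71.5,-88,0],"roll":0},{"jaw":-1,"travel":[71.5,-88,-50],"roll":0},{"jaw":-1,"travel":[71.5,-88,-50],"roll":0},{"jaw":-1,"travel":[71.5,-88,-50],"roll":0}]'
python3 - <<'E'
from h import *
a=[]
for n in("top","side"):
    p,d=get_image(n);a.append(p[130:370,160:560])
    W=cloud(n,d);z=W[...,2];box=(abs(W[...,0]-.636)<.04)&(abs(W[...,1]+.043)<.05)
    rect(W,box&(z>.152)&(z<.168))
cv2.imwrite("pics/c1.png",np.vstack(a)[:,:,::-1]);print(observe()["position"])
E
```

```text
time_s: 2.1
position: [0.6355, -0.0415, 0.3553]
tool_rot: [[0.059, 0.998, -0.001], [0.998, -0.059, 0.0], [0.0, -0.001, -1.0]]
ft_force: [0.7, -0.2, 0.7]
grip_width: 0.0858
gripper_force: 0.0
[324, 225, 24, 11, 187] [635.7 -47.2 156.9] rect [636.4 -44.3] [22.6 42.3] 85.5
[ 0.63573911 -0.04170674  0.35732175]
```

View pics/c1.png

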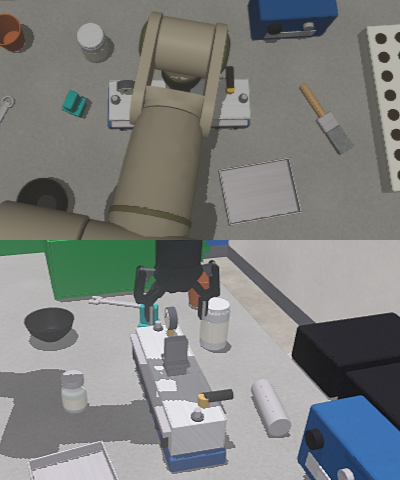

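The gripper stands over the tab with the fingers straddling it across the header's x (side crop: tab at (176,355), fingers at (145,290) and (212,285)). I'll go down and close.

```bash
python3 -m creep '[{"jaw":-1,"travel":[0,-1,-30],"roll":0},{"jaw":-1,"travel":[0,-1,-60],"roll":0},{"jaw":-1,"travel":[0,-1,-60],"roll":0},{"jaw":-1,"travel":[0,-1,-60],"roll":0},{"jaw":-1,"travel":[0,-1,-60],"roll":0}]' 40
python3 -m creep '[{"jaw":1,"travel":[0,0,0],"roll":0},{"jaw":1,"travel":[0,0,0],"roll":0},{"jaw":1,"travel":[0,0,0],"roll":0},{"jaw":1,"travel":[0,0,0],"roll":0},{"jaw":1,"travel":[0,0,0],"roll":0},{"jaw":1,"travel":[0,0,0],"roll":0},{"jaw":1,"travel":[0,0,0],"roll":0},{"jaw":1,"travel":[0,0,0],"roll":0}]' 40
```

```text
time_s: 2.7
position: [0.6361, -0.0435, 0.2974]
tool_rot: [[0.061, 0.998, 0.004], [0.998, -0.061, -0.001], [-0.001, 0.004, -1.0]]
ft_force: [-0.2, 0.4, 0.0]
grip_width: 0.085
gripper_force: 0.0
time_s: 3.5
position: [0.636, -0.0437, 0.2957]
tool_rot: [[0.061, 0.998, 0.002], [0.998, -0.061, -0.0], [-0.0, 0.002, -1.0]]
ft_force: [2.5, -0.8, 5.3]
grip_width: 0.0417
gripper_force: 42.6
```

```bash
python3 -m creep '[{"jaw":1,"travel":[0.1,1.6,0.5],"roll":0},{"jaw":1,"travel":[0.2,3.2,1.0],"roll":0},{"jaw":1,"travel":[0.2,3.2,1.0],"roll":0}]'
python3 -m creep '[{"jaw":1,"travel":[0.1,1.6,0.4],"roll":0},{"jaw":1,"travel":[0.2,3.3,0.8],"roll":0},{"jaw":1,"travel":[0.2,3.3,0.8],"roll":0}]'
python3 - <<'E'
from h import *
p,d=get_image("side");cv2.imwrite("pics/c2.png",cv2.resize(p[180:330,260:440],None,fx=4,fy=4)[:,:,::-1])
print(observe()["wrist_torque"])
E
```

```text
time_s: 3.8
position: [0.6363, -0.0413, 0.2957]
tool_rot: [[0.061, 0.998, 0.001], [0.998, -0.061, -0.003], [-0.003, 0.002, -1.0]]
ft_force: [3.7, -7.9, 0.1]
grip_width: 0.0417
gripper_force: 42.4
time_s: 4.1
position: [0.6365, -0.039, 0.2962]
tool_rot: [[0.062, 0.998, 0.001], [0.998, -0.062, -0.005], [-0.005, 0.001, -1.0]]
ft_force: [3.8, -12.8, -2.4]
grip_width: 0.0418
gripper_force: 42.0
[-2.23048829 -0.81999371  0.1065968 ]
```

View pics/c2.png

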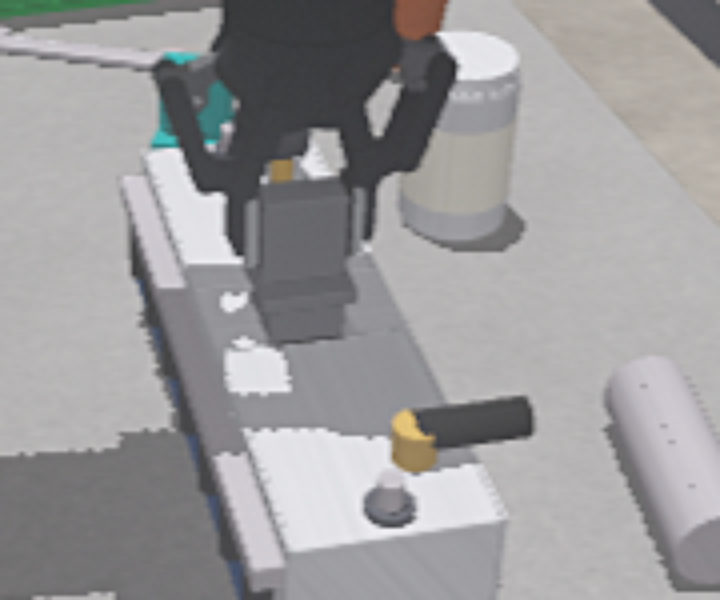

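The pads grip the tab's x faces (crop (250,225) and (357,220)), the header is still seated, and any tilt is too small to judge by eye. I'll measure it by fitting a line down the tab's front face in the side depth.

```bash
cat >> h.py <<'E'
hx=np.array([.998,-.061,0]);hy=np.array([.061,.998,0]);C=np.array([.636,-.0437,.095])
def tilt(save=None):
    p,d=get_image("side");W=cloud("side",d)-C
    X=W@hx;Y=W@hy;Z=W[...,2]
    m=(abs(X)<.015)&(Y>-.035)&(Y<.03)&(Z>.005)&(Z<.075)
    # tab front face: bins by height
    E=np.array(camera_params("side")["extrinsics"])
    T=m&(Z>.024)&(Z<.058)
    f=np.polyfit(Z[T],Y[T],1)
    for _ in range(3):
        T=T&(abs(np.polyval(f,Z)-Y)<.004);f=np.polyfit(Z[T],Y[T],1)
    f2=m&(abs(Y)<.03)&(Z>.045)
    H=(abs(X+.03)<.008)&(abs(Y+.05)<.04)&(abs(Z)<.02)
    print("tilt",round(float(np.arctan(f[0])),3),"n",T.sum(),"rms mm",round(1e3*np.std(np.polyval(f,Z[T])-Y[T]),2),"face y at z=0 mm",round(1e3*f[1],1),"top z",round(1e3*np.percentile(Z[f2],95),1),"hdr z",round(1e3*np.median(Z[H]),1))
    s=observe();print(np.round(1e3*s["position"],1),np.round(s["ft_force"],1))
    if save:cv2.imwrite(save,cv2.resize(p[180:330,260:440],None,fx=4,fy=4)[:,:,::-1])
E
python3 - <<'E'
from h import *
p=get_image
W=None
import h
tilt()
h.get_image=lambda n:(np.load("side0.npz")["p"],np.load("side0.npz")["d"])
tilt()
E
```

```text
tilt 0.022 n 247 rms mm 1.21 face y at z=0 mm -7.6 top z 63.7 hdr z -1.6
[636.5 -39.  296.2] [  3.1 -12.2  -2.8]
tilt -0.004 n 235 rms mm 1.17 face y at z=0 mm -9.8 top z 63.3 hdr z -1.7
[636.5 -39.  296.2] [  3.1 -12.2  -2.8]
```

```bash
python3 -m creep '[{"jaw":1,"travel":[0.1,2,0.4],"roll":0},{"jaw":1,"travel":[0.2,4,0.8],"roll":0},{"jaw":1,"travel":[0.2,4,0.8],"roll":0}]' 20; python3 -c "
from h import *
tilt();print(observe()['wrist_torque'])"
```

```text
time_s: 4.5
position: [0.6367, -0.0351, 0.2971]
tool_rot: [[0.062, 0.998, 0.001], [0.998, -0.062, -0.005], [-0.005, 0.001, -1.0]]
ft_force: [2.8, -11.4, -1.8]
grip_width: 0.0413
gripper_force: 41.9
tilt 0.066 n 254 rms mm 1.26 face y at z=0 mm -6.7 top z 64.7 hdr z -1.6
[636.7 -35.  297.1] [  2.5 -12.3  -1.7]
[-2.26876191 -0.74795464  0.08776361]
```

```bash
python3 -m creep '[{"jaw":1,"travel":[0.1,2,0.3],"roll":0},{"jaw":1,"travel":[0.2,4,0.6],"roll":0},{"jaw":1,"travel":[0.2,4,0.6],"roll":0}]' 20; python3 -c "
from h import *
tilt()"
python3 -m creep '[{"jaw":1,"travel":[-0.1,-2,0.5],"roll":0},{"jaw":1,"travel":[-0.2,-4,0.8],"roll":0},{"jaw":1,"travel":[-0.4,-6,1.1],"roll":0},{"jaw":1,"travel":[-0.5,-8,1.4],"roll":0},{"jaw":1,"travel":[-0.6,-10,1.7],"roll":0},{"jaw":1,"travel":[-0.7,-12,1.9],"roll":0},{"jaw":1,"travel":[-0.9,-14,2.1],"roll":0},{"jaw":1,"travel":[-0.9,-14,2.1],"roll":0}]' 20; python3 -c "
from h import *
tilt()"
```

```text
time_s: 4.85
position: [0.6369, -0.0312, 0.2976]
tool_rot: [[0.062, 0.998, 0.001], [0.998, -0.062, -0.005], [-0.005, 0.001, -1.0]]
ft_force: [2.2, -13.8, -2.0]
grip_width: 0.0415
gripper_force: 41.5
tilt 0.119 n 256 rms mm 1.26 face y at z=0 mm -6.3 top z 65.4 hdr z -1.7
[636.9 -31.2 297.6] [  3.6 -13.3  -2.6]
time_s: 5.7
position: [0.6361, -0.0414, 0.2994]
tool_rot: [[0.06, 0.998, 0.001], [0.998, -0.06, 0.005], [0.005, 0.001, -1.0]]
ft_force: [7.4, 10.0, -2.1]
grip_width: 0.0416
gripper_force: 41.5
tilt 0.051 n 245 rms mm 1.29 face y at z=0 mm -10.7 top z 66.8 hdr z -1.5
[636.1 -41.4 299.4] [ 6.1  9.3 -2.6]
```

```bash
python3 -m creep '[{"jaw":1,"travel":[-0.1,-2,0.4],"roll":0},{"jaw":1,"travel":[-0.2,-4,0.8],"roll":0},{"jaw":1,"travel":[-0.4,-6,1.1],"roll":0},{"jaw":1,"travel":[-0.5,-8,1.4],"roll":0},{"jaw":1,"travel":[-0.6,-10,1.7],"roll":0},{"jaw":1,"travel":[-0.6,-10,1.7],"roll":0}]' 20; python3 -c "
from h import *
tilt()"
python3 -m creep '[{"jaw":1,"travel":[0.2,4,0.3],"roll":0},{"jaw":1,"travel":[0.5,8,0.7],"roll":0},{"jaw":1,"travel":[0.6,10,1.1],"roll":0},{"jaw":1,"travel":[0.7,12,1.5],"roll":0},{"jaw":1,"travel":[0.9,14,1.9],"roll":0},{"jaw":1,"travel":[1,16,2.3],"roll":0},{"jaw":1,"travel":[1.1,18,2.6],"roll":0},{"jaw":1,"travel":[1.2,20,2.8],"roll":0},{"jaw":1,"travel":[1.3,22,3],"roll":0},{"jaw":1,"travel":[1.3,22,3],"roll":0}]' 20; python3 -c "
from h import *
tilt()"
```

```text
time_s: 6.35
position: [0.6355, -0.0509, 0.3015]
tool_rot: [[0.059, 0.998, 0.002], [0.998, -0.059, 0.006], [0.006, 0.001, -1.0]]
ft_force: [6.2, 12.7, 0.1]
grip_width: 0.0413
gripper_force: 41.9
tilt -0.056 n 232 rms mm 1.12 face y at z=0 mm -12.6 top z 68.6 hdr z -1.6
[635.5 -50.8 301.5] [ 6.8 12.3  0.3]
time_s: 7.4
position: [0.6367, -0.0328, 0.3043]
tool_rot: [[0.062, 0.998, 0.0], [0.998, -0.062, -0.004], [-0.004, 0.001, -1.0]]
ft_force: [2.5, -10.9, -2.4]
grip_width: 0.0418
gripper_force: 40.9
tilt 0.205 n 209 rms mm 1.42 face y at z=0 mm -12.1 top z 71.4 hdr z -1.7
[636.7 -32.8 304.3] [  3.9 -11.1  -1.3]
```

```bash
sed -i 's/    T=m&(Z>.024)&(Z<.058)/    r=observe()["position"][2]-.2957;m=(abs(X)<.015)\&(abs(Y)<.04);T=m\&(Z>.025+r)\&(Z<.058+r)/' h.py; python3 -c "
from h import *
tilt()"
python3 -m creep '[{"jaw":1,"travel":[-0.2,-4,0.3],"roll":0},{"jaw":1,"travel":[-0.5,-8,0.7],"roll":0},{"jaw":1,"travel":[-0.6,-10,1.1],"roll":0},{"jaw":1,"travel":[-0.7,-12,1.5],"roll":0},{"jaw":1,"travel":[-0.9,-14,1.9],"roll":0},{"jaw":1,"travel":[-1,-16,2.3],"roll":0},{"jaw":1,"travel":[-1.1,-18,2.6],"roll":0},{"jaw":1,"travel":[-1.2,-20,2.8],"roll":0},{"jaw":1,"travel":[-1.4,-23,3],"roll":0},{"jaw":1,"travel":[-1.4,-23,3],"roll":0}]' 20; python3 -c "
from h import *
tilt()"
```

```text
tilt 0.112 n 258 rms mm 1.38 face y at z=0 mm -7.6 top z 333.1 hdr z -1.6
[636.7 -32.8 304.3] [  2.7 -10.1  -2. ]
time_s: 8.5
position: [0.6353, -0.0524, 0.3077]
tool_rot: [[0.06, 0.998, 0.001], [0.998, -0.06, 0.005], [0.005, 0.001, -1.0]]
ft_force: [5.1, 10.0, 2.4]
grip_width: 0.0414
gripper_force: 41.4
tilt -0.081 n 228 rms mm 1.13 face y at z=0 mm -12.3 top z 337.3 hdr z -1.6
[635.3 -52.3 307.7] [5.1 9.9 1.1]
```

```bash
python3 -m creep '[{"jaw":1,"travel":[0.2,4,0.3],"roll":0},{"jaw":1,"travel":[0.5,8,0.7],"roll":0},{"jaw":1,"travel":[0.6,10,1.2],"roll":0},{"jaw":1,"travel":[0.7,12,1.7],"roll":0},{"jaw":1,"travel":[0.9,14,2.2],"roll":0},{"jaw":1,"travel":[1,16,2.7],"roll":0},{"jaw":1,"travel":[1.1,18,3.1],"roll":0},{"jaw":1,"travel":[1.2,20,3.4],"roll":0},{"jaw":1,"travel":[1.4,23,3.6],"roll":0},{"jaw":1,"travel":[1.4,23,3.6],"roll":0}]' 20; python3 -c "
from h import *
tilt('pics/c3.png')"
python3 -m creep '[{"jaw":1,"travel":[-0.2,-4,0.3],"roll":0},{"jaw":1,"travel":[-0.5,-8,0.7],"roll":0},{"jaw":1,"travel":[-0.6,-10,1.2],"roll":0},{"jaw":1,"travel":[-0.7,-12,1.7],"roll":0},{"jaw":1,"travel":[-0.9,-14,2.2],"roll":0},{"jaw":1,"travel":[-1,-16,2.7],"roll":0},{"jaw":1,"travel":[-1.1,-18,3.1],"roll":0},{"jaw":1,"travel":[-1.2,-20,3.4],"roll":0},{"jaw":1,"travel":[-1.4,-23,3.6],"roll":0},{"jaw":1,"travel":[-1.4,-23,3.6],"roll":0}]' 20; python3 -c "
from h import *
tilt()"
```

```text
time_s: 9.55
position: [0.6366, -0.0328, 0.3108]
tool_rot: [[0.062, 0.998, -0.0], [0.998, -0.062, -0.005], [-0.005, 0.0, -1.0]]
ft_force: [3.9, -10.8, -2.7]
grip_width: 0.0416
gripper_force: 40.3
tilt 0.098 n 254 rms mm 1.25 face y at z=0 mm -7.1 top z 339.4 hdr z -1.7
[636.6 -32.8 310.9] [  3.2 -10.   -2.2]
time_s: 10.6
position: [0.6352, -0.0524, 0.3142]
tool_rot: [[0.06, 0.998, 0.0], [0.998, -0.06, 0.005], [0.005, -0.0, -1.0]]
ft_force: [5.8, 9.3, -2.0]
grip_width: 0.0413
gripper_force: 40.2
tilt -0.062 n 238 rms mm 1.05 face y at z=0 mm -13.1 top z 343.8 hdr z -1.5
[635.2 -52.3 314.2] [ 5.7 10.  -1.5]
```

View pics/c3.png

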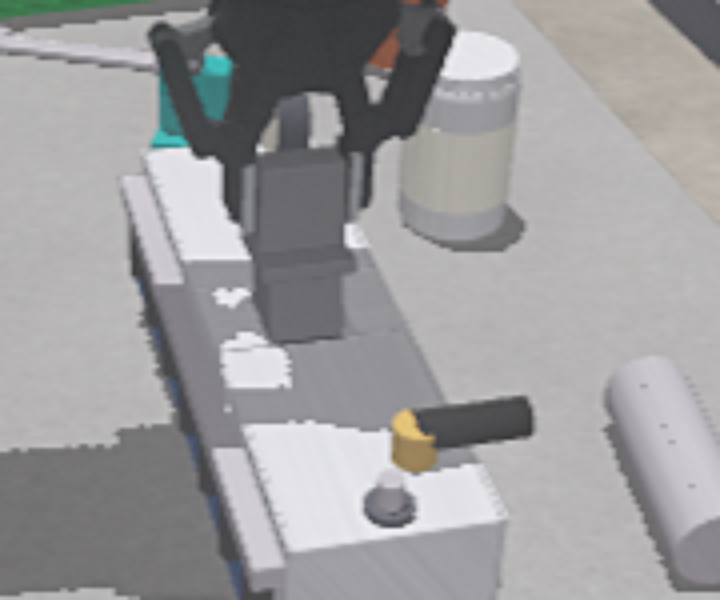

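The plug has risen clearly: more shank shows below the cap at (305,300), tilted toward the gauge. The grip hasn't slipped and the header is down. I'll keep swinging.

```bash
python3 -m creep '[{"jaw":1,"travel":[0.2,4,0.3],"roll":0},{"jaw":1,"travel":[0.5,8,0.7],"roll":0},{"jaw":1,"travel":[0.6,10,1.2],"roll":0},{"jaw":1,"travel":[0.7,12,1.7],"roll":0},{"jaw":1,"travel":[0.9,14,2.2],"roll":0},{"jaw":1,"travel":[1,16,2.7],"roll":0},{"jaw":1,"travel":[1.1,18,3.1],"roll":0},{"jaw":1,"travel":[1.2,20,3.4],"roll":0},{"jaw":1,"travel":[1.5,24,3.8],"roll":0},{"jaw":1,"travel":[1.5,24,3.8],"roll":0}]' 20; python3 -c "
from h import *
tilt()"
python3 -m creep '[{"jaw":1,"travel":[-0.2,-4,0.3],"roll":0},{"jaw":1,"travel":[-0.5,-8,0.7],"roll":0},{"jaw":1,"travel":[-0.6,-10,1.2],"roll":0},{"jaw":1,"travel":[-0.7,-12,1.7],"roll":0},{"jaw":1,"travel":[-0.9,-14,2.2],"roll":0},{"jaw":1,"travel":[-1,-16,2.7],"roll":0},{"jaw":1,"travel":[-1.1,-18,3.1],"roll":0},{"jaw":1,"travel":[-1.2,-20,3.4],"roll":0},{"jaw":1,"travel":[-1.5,-24,3.8],"roll":0},{"jaw":1,"travel":[-1.5,-24,3.8],"roll":0}]' 20; python3 -c "
from h import *
tilt()"
```

```text
time_s: 11.65
position: [0.6367, -0.0315, 0.3176]
tool_rot: [[0.062, 0.998, -0.001], [0.998, -0.062, -0.004], [-0.004, -0.001, -1.0]]
ft_force: [2.9, -9.3, -6.1]
grip_width: 0.0413
gripper_force: 38.6
tilt 0.111 n 254 rms mm 1.21 face y at z=0 mm -7.5 top z 345.8 hdr z -1.6
[636.7 -31.5 317.5] [ 3.4 -9.5 -5.3]
time_s: 12.7
position: [0.6352, -0.0533, 0.3217]
tool_rot: [[0.06, 0.998, -0.001], [0.998, -0.06, 0.003], [0.003, -0.001, -1.0]]
ft_force: [5.5, 3.0, -1.8]
grip_width: 0.0418
gripper_force: 38.6
tilt -0.084 n 240 rms mm 1.15 face y at z=0 mm -12.4 top z 351.3 hdr z -1.6
[635.1 -53.4 321.8] [ 4.5  2.1 -1.4]
```

```bash
python3 -m creep '[{"jaw":1,"travel":[0.2,4,0.5],"roll":0},{"jaw":1,"travel":[0.4,7,1.2],"roll":0},{"jaw":1,"travel":[0.6,10,2],"roll":0},{"jaw":1,"travel":[0.7,12,3],"roll":0},{"jaw":1,"travel":[0.7,12,3],"roll":0}]' 40
python3 -m creep '[{"jaw":1,"travel":[0,0,1],"roll":0},{"jaw":1,"travel":[0,0,2],"roll":0},{"jaw":1,"travel":[0,0,2],"roll":0}]' 40
python3 -c "
from h import *
tilt()"
```

```text
time_s: 13.25
position: [0.6357, -0.043, 0.3253]
tool_rot: [[0.061, 0.998, -0.001], [0.998, -0.061, -0.004], [-0.004, -0.001, -1.0]]
ft_force: [-1.4, -8.2, 5.3]
grip_width: 0.0417
gripper_force: 44.2
time_s: 13.55
position: [0.6355, -0.0422, 0.3276]
tool_rot: [[0.061, 0.998, -0.001], [0.998, -0.061, -0.001], [-0.001, -0.001, -1.0]]
ft_force: [-0.5, -3.0, 2.8]
grip_width: 0.0415
gripper_force: 44.0
tilt -0.009 n 252 rms mm 1.19 face y at z=0 mm -8.0 top z 357.0 hdr z -1.5
[635.5 -42.2 327.7] [-1.4 -2.4  3.1]
```

```bash
python3 -m creep '[{"jaw":1,"travel":[0,0,3],"roll":0},{"jaw":1,"travel":[0,0,7],"roll":0},{"jaw":1,"travel":[0,0,12],"roll":0},{"jaw":1,"travel":[0,0,30],"roll":0},{"jaw":1,"travel":[0,0,60],"roll":0},{"jaw":1,"travel":[0,0,75],"roll":0},{"jaw":1,"travel":[0,0,75],"roll":0}]' 40
python3 -m creep '[{"jaw":1,"travel":[-15,-12,0],"roll":0},{"jaw":1,"travel":[-40,-33,0],"roll":0},{"jaw":1,"travel":[-70,-58,0],"roll":0},{"jaw":1,"travel":[-105,-86,0],"roll":0},{"jaw":1,"travel":[-140,-115,0],"roll":0},{"jaw":1,"travel":[-170,-140,0],"roll":0},{"jaw":1,"travel":[-195,-160,0],"roll":0},{"jaw":1,"travel":[-212,-175,0],"roll":0},{"jaw":1,"travel":[-212,-175,0],"roll":0},{"jaw":1,"travel":[-212,-175,0],"roll":0},{"jaw":1,"travel":[-212,-175,0],"roll":0}]' 40
python3 -c "
from h import *
p,d=get_image('side');cv2.imwrite('pics/c4.png',p[:,:,::-1])"
```

```text
time_s: 14.3
position: [0.6356, -0.042, 0.4051]
tool_rot: [[0.061, 0.998, 0.005], [0.998, -0.061, -0.001], [-0.001, 0.005, -1.0]]
ft_force: [-0.3, -0.2, -1.3]
grip_width: 0.0415
gripper_force: 43.6
time_s: 15.4
position: [0.4241, -0.2167, 0.4021]
tool_rot: [[0.06, 0.998, -0.0], [0.998, -0.06, 0.001], [0.001, -0.0, -1.0]]
ft_force: [-0.1, 0.5, -2.1]
grip_width: 0.0415
gripper_force: 43.5
```

View pics/c4.png

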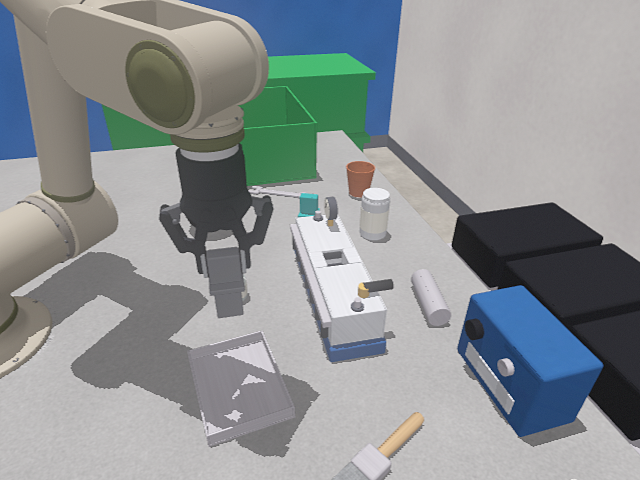

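The plug is out and hangs upright in the gripper at (225,280), above the tray at (242,388). The port at (335,257) is empty and the header is down. I'll lower it.

```bash
python3 -m creep '[{"jaw":1,"travel":[0,0,-40],"roll":0},{"jaw":1,"travel":[0,0,-85],"roll":0},{"jaw":1,"travel":[0,0,-120],"roll":0},{"jaw":1,"travel":[0,0,-142],"roll":0},{"jaw":1,"travel":[0,0,-152],"roll":0},{"jaw":1,"travel":[0,0,-157],"roll":0},{"jaw":1,"travel":[0,0,-157],"roll":0}]' 40
python3 -m creep '[{"jaw":1,"travel":[0,0,-2],"roll":0},{"jaw":1,"travel":[0,0,-4],"roll":0},{"jaw":1,"travel":[0,0,-4],"roll":0}]' 40
python3 -m creep '[{"jaw":1,"travel":[0,0,-1],"roll":0},{"jaw":1,"travel":[0,0,-2],"roll":0},{"jaw":1,"travel":[0,0,-2],"roll":0}]' 40
python3 -c "
from h import *
p,d=get_image('side');cv2.imwrite('pics/c5.png',cv2.resize(p[220:450,140:340],None,fx=2.5,fy=2.5)[:,:,::-1])"
```

```text
time_s: 16.15
position: [0.4241, -0.2171, 0.2458]
tool_rot: [[0.06, 0.998, 0.0], [0.998, -0.06, -0.0], [-0.0, 0.0, -1.0]]
ft_force: [0.3, 0.7, -1.8]
grip_width: 0.0415
gripper_force: 43.4
time_s: 16.45
position: [0.4237, -0.2172, 0.2418]
tool_rot: [[0.061, 0.998, 0.001], [0.998, -0.061, -0.0], [-0.0, 0.001, -1.0]]
ft_force: [-0.3, -0.3, -2.3]
grip_width: 0.0416
gripper_force: 43.4
time_s: 16.75
position: [0.4237, -0.2172, 0.2404]
tool_rot: [[0.061, 0.998, 0.001], [0.998, -0.061, -0.001], [-0.001, 0.001, -1.0]]
ft_force: [-1.4, 1.7, 9.1]
grip_width: 0.0416
gripper_force: 44.5
```

View pics/c5.png

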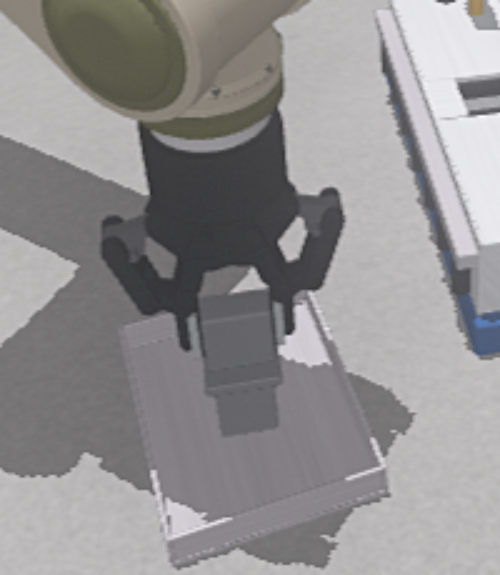

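The foot is down on the tray floor at (248,425) in the crop, well inside the walls, and the 9 N push confirms contact. I'll release, back off, and check.

```bash
python3 -m creep '[{"jaw":0.2,"travel":[0,0,0.5],"roll":0},{"jaw":-1,"travel":[0,0,0.5],"roll":0},{"jaw":-1,"travel":[0,0,0.5],"roll":0},{"jaw":-1,"travel":[0,0,0.5],"roll":0},{"jaw":-1,"travel":[0,0,0.5],"roll":0},{"jaw":-1,"travel":[0,0,0.5],"roll":0},{"jaw":-1,"travel":[0,0,0.5],"roll":0}]'
python3 -m creep '[{"jaw":-1,"travel":[0,0,15],"roll":0},{"jaw":-1,"travel":[0,0,45],"roll":0},{"jaw":-1,"travel":[0,0,85],"roll":0},{"jaw":-1,"travel":[0,0,120],"roll":0},{"jaw":-1,"travel":[0,0,150],"roll":0},{"jaw":-1,"travel":[0,0,150],"roll":0},{"jaw":-1,"travel":[0,0,150],"roll":0},{"jaw":-1,"travel":[0,0,150],"roll":0},{"jaw":-1,"travel":[0,0,150],"roll":0}]'
python3 -c "
from h import *
p,d=get_image('side');cv2.imwrite('pics/c6.png',p[:,:,::-1])
W=cloud('side',d);Z=W[...,2];b=(abs(W[...,0]-.423)<.06)&(abs(W[...,1]+.218)<.08)
rect(W,b&(Z>.093)&(Z<.11))"
```

```text
time_s: 17.5
position: [0.4237, -0.2172, 0.24]
tool_rot: [[0.061, 0.998, -0.0], [0.998, -0.061, 0.0], [0.0, -0.0, -1.0]]
ft_force: [0.1, 0.3, -0.5]
grip_width: 0.0854
gripper_force: 0.0
time_s: 18.4
position: [0.4236, -0.2172, 0.3889]
tool_rot: [[0.061, 0.998, -0.002], [0.998, -0.061, 0.002], [0.001, -0.002, -1.0]]
ft_force: [-0.1, 0.3, -0.3]
grip_width: 0.0861
gripper_force: 0.0
[220, 335, 30, 16, 372] [ 424.4 -219.4   98.8] rect [ 424.9 -217. ] [23.7 42.4] 84.5
```

View pics/c6.png

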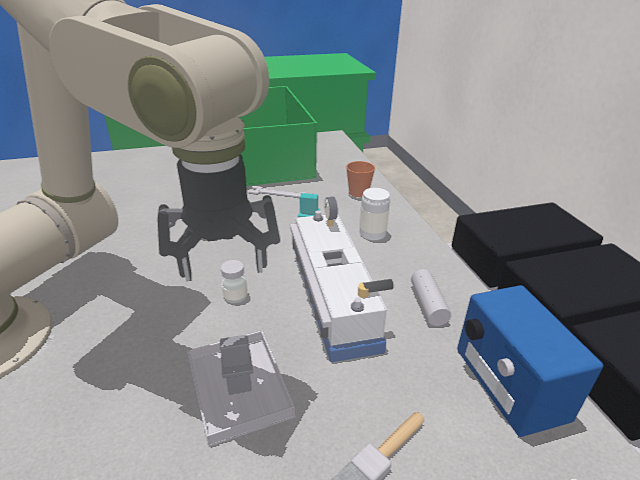

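The plug stands upright in the tray at (237,365) with its top about 100 mm up. The gripper is clear, the header is down, and nothing else has moved.

```bash
python3 -c "
from rig import *
print(close_job())"
```

```text
the job is handed in; nothing more can be done
None
```

I rocked the plug free with the header still down on its saddle and left it standing in the tray with the gripper clear; the job is handed in after about 18 s of the 48 s, though no verdict came back.

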